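Sweep the sorted nuts through the tray's gated spout into their box

ROBOT

A 6-joint arm with a two-finger parallel gripper is mounted at the origin on a cart in front of the work surface, level with it; the furniture and walls round the work are solid. World frame = base frame: x ahead of the robot, y to its left, z up, the work surface at z = 0. Lengths are in m, angles in rad, forces in N, time in s.
With the tool pointing down it reaches from about 0.275 to 0.825 m from the base axis. Payload 4.9 kg.
Tool frame: the origin (TCP) lies midway between the tips of the shut fingers; the grasp point (between the pads) lies 19 mm behind it (bot.grip_depth is the distance from the TCP to the grasp point, in m); z points along the fingers, y is the line along which they close (so a half turn about z gives the same grasp; the last joint's range is limited). The gripper opens to 85 mm and grips with 20 to 120 N. Pads are 22 mm wide; open, the fingers measure 114 mm over their backs; the gripper's body (76 mm by 85 mm) begins 54 mm behind the grasp point. The pads swing forward as they close: fully open they stand 13 mm farther back than shut.
Start: joints at [1.206, 0.326, -0.193, 1.052, 0, 1.437], TCP at [0.126, 0.535, 0.231] pointing down, gripper open.
Joint ranges: [-2.65, 2.65], [-0.97, 1.79], [-1.3, 1.35], [-1.93, 2.1], [-1.47, 1.37], [-3.14, 3.14]. Speed limits (rad/s): [2.57, 2.57, 3.14, 3.14, 3.14, 3.14].

INTERFACE

Orientations are given as a unit quaternion [w, x, y, z].
In Python, from cell import bot gives the robot as it stands. Calls block until the motion is done:
- bot.move_pose(position, orientation): joint-space move of the TCP to a pose.
- bot.move_linear(position, speed=0.15, rotation=None, until_force=None): straight line of the TCP; rotation=None keeps the orientation; speed is the mean speed in m/s. With until_force (N) it stops when the force on the tool has changed by that much, and returns True; else False.
- bot.goto_joints(angles): joint-space move.
- bot.set_gripper(opening, grasp_force=None): opening from 0.0 (shut) to 1.0 (fully open); grasp_force is the grip in N (None keeps the last); returns when the fingers have stopped.
- bot.wait(seconds).
- bot.solve_ik(position, orientation): joint angles nearest the present ones, or None.
- bot.camera(name): name is "side" or "top"; returns the picture (384x512x3 uint8, red, green, blue); there is no depth.
- bot.calibration(name): a dict with "mtx" (3x3 intrinsics, pixels), "k1" (the pictures are not rectified: a ray, as slopes to the right and down, at radius r is drawn at 1 + k1 r^2 times it, then the intrinsics apply), "extrinsics" (4x4, takes a point from world to camera coordinates). Camera axes: x right, y down, z forward; pixel columns grow to the right and rows downward; lengths in m; the calibration is good to about 2 mm. A picture is of the moment at which its call begins. calibration takes no time and is no camera call.
A pose or a line that the arm cannot do raises bot.PlanningError and nothing moves.
- bot.close_job(): hands the job in; it is judged then, once.
Trained networks look in the newest picture that a camera, given by its name, has taken for a name from the list of things; names that differ only in an ending like _2 or _b are one class to them, and where a whole thing is asked for, a point or a joint stands for the part that bears it (a point fixed in the world has none). Each returns a list of dicts, best first, with "confidence" (0 to 1); they miss things now and then, are a little off and sometimes report something else, mostly with a low value. They report only what shows in the picture. A call takes as long as a camera call.
- bot.search_frame(camera, thing): "bbox" ([left, top, width, height] in pixels, round what is visible of it).
Readings, each from a call of its own:
- bot.read_clock(): time.
- bot.read_joint_positions(): joint angles.
- bot.read_joint_vel(): joint speeds.
- bot.read_joint_efforts(): joint torques, N m.
- bot.read_position(): TCP position.
- bot.read_tool_rot(): TCP orientation.
- bot.read_ft_force(): force on the tool from outside, world axes, zero at the start.
- bot.read_moment(): the same for the moment, N m.
- bot.read_gripper_width(): opening from 0.0 (shut) to 1.0 (fully open).
- bot.read_finger_force(): force on a finger pad.
Only numpy, scipy, OpenCV 4.12 (cv2) and the standard library are available. Lean on these libraries where they do the work, as an engineer would, in place of code of your own. Each camera call takes 0.05 s, during which the arm holds its last target. There are 200 camera calls.

TASK

The four loose brass nuts in the grey sorting tray go into the open MDF box under its spout. Push the red tab to slide the spout's gate fully open, sweep all four nuts across the tray and out of the spout into the box with the fingertips, then push the gate fully shut again for the next lot. Do not pick anything up: leave the roll of black tape lying where it is in the tray, and leave the box and the tools on the bench where they are.

Things in the scene. Friction and masses are not known exactly. Their poses are not given: they have to be found in the camera images.
- sorting_tray: Grey sheet-metal sorting tray on legs, fixed. Origin on the bench under its centre, z up. Flat deck 86 mm above the bench; inside it spans -95..95 mm in the tray's x (short way, +x away from the robot) and -135..135 mm in y (+y to the robot's left). Rim walls 3 mm thick, top edge 111 mm above the bench.
- deflector (a point): Middle of the upright deflector wall inside the tray, on the deck: 3 mm thick, as high as the rim, it runs from tray (-10, -135) to (95, -35) mm, cutting off the far right corner and leading to the spout mouth.
- spout_lip (a point): Middle of the outer edge of the spout's flat lip, level with the deck, at tray (-47.5, -164) mm. The spout mouth is a gap in the right-hand end wall (y = -135 to -138 mm) from x = -85 to -10 mm, open above, shut off by the gate; the lip goes on outward 75 mm wide between two cheeks 12 mm high, and past its edge things drop into the box.
- gate (a joint): Slide gate of the spout, a steel plate just outside the right-hand end wall. Value in m along the tray's +x: 0 = shut, 0.078 = fully open. It stays where it is left; pushing it takes about 1.5 N, and it has a stop at each end.
- gate_tab (a point): Centre of the red tab on top of the gate, a block 12 x 12 mm and 24 mm high, its middle 122 mm and its top 134 mm above the bench. At tray (-47.5, -140.5) mm when shut; it moves with the gate towards the tray's +x (away from the robot) to open, -x to shut.
- nut_0: One of four equal brass hexagon nuts lying flat on the tray's deck: 24 mm across flats, 28 mm across corners, 13 mm high, 33 g. Origin in the centre of its underside, z up.
- nut_1: One of four equal brass hexagon nuts lying flat on the tray's deck: 24 mm across flats, 28 mm across corners, 13 mm high, 33 g. Origin in the centre of its underside, z up.
- nut_2: One of four equal brass hexagon nuts lying flat on the tray's deck: 24 mm across flats, 28 mm across corners, 13 mm high, 33 g. Origin in the centre of its underside, z up.
- nut_3: One of four equal brass hexagon nuts lying flat on the tray's deck: 24 mm across flats, 28 mm across corners, 13 mm high, 33 g. Origin in the centre of its underside, z up.
- parts_box: Open box of brown MDF standing loose on the bench, its near wall tucked under the spout so that the lip ends over the middle of the box: 100 x 140 x 55 mm outside, walls and floor 5 mm. Origin in the centre of its underside; its x is the 100 mm side, its y the 140 mm side (which lies across the spout).
- black_tape: Roll of black tape lying flat on the tray's deck near its far left corner: 51 mm across, 19 mm high. Origin in the centre of its underside. Bystander: to stay where it is.
- measure: Bystander on the bench, loose, to be left alone: black and yellow tape measure standing on its base, 64 mm high. Origin in the centre of its underside.
- cutters: Bystander on the bench, loose, to be left alone: red-handled cutters lying flat, 156 mm long. Origin in the centre of its underside.
- blue_pliers: Bystander on the bench, loose, to be left alone: blue-handled pliers lying flat, 172 mm long. Origin in the centre of its underside.
- yellow_driver: Bystander on the bench, loose, to be left alone: yellow screwdriver lying down, 168 mm long. Origin in the centre of its underside.

How it is judged:
On the way, in this order (a step that is already met when the one before it is completed fails the run):
1. the gate is pushed fully open (value of joint gate above 0.07 m), for 0.2 s.
2. all four nuts lie in the box (x of nut_0 in the frame of parts_box between -0.046 and 0.046 m and y of nut_0 in the frame of parts_box between -0.066 and 0.066 m and z of each of nut_0, nut_1, nut_2, nut_3 in the frame of parts_box below 0.058 m and x of nut_1 in the frame of parts_box between -0.046 and 0.046 m and y of nut_1 in the frame of parts_box between -0.066 and 0.066 m and x of nut_2 in the frame of parts_box between -0.046 and 0.046 m and y of nut_2 in the frame of parts_box between -0.066 and 0.066 m and x of nut_3 in the frame of parts_box between -0.046 and 0.046 m and y of nut_3 in the frame of parts_box between -0.066 and 0.066 m), for 0.2 s.
At the end, for the whole second after the job is handed in: All four nuts lie at rest inside the MDF box, the gate is shut to within 4 mm, and the tape is still in the tray (all of step 2 and value of joint gate below 0.004 m and linear speed of each of nut_0, nut_1, nut_2, nut_3 below 0.02 m/s and x of black_tape in the frame of sorting_tray between -0.08 and 0.08 m and y of black_tape in the frame of sorting_tray between -0.12 and 0.12 m); the robot touches nothing.
It fails at once if a nut is lifted more than 22 mm off the deck (height (world z) of any of nut_0, nut_1, nut_2, nut_3 above 0.108 m).
It fails at once if the roll of tape is shifted by more than 25 mm or lifted (distance of black_tape from where it was at the start of the episode above 0.025 m or height (world z) of black_tape above 0.098 m).
It fails at once if the box is moved by more than 15 mm, lifted or tipped (distance of parts_box from where it was at the start of the episode above 0.015 m or angle between parts_box's own z axis and vertical above 0.1 rad).
It fails at once if a tool on the bench is moved by more than 15 mm (distance of any of measure, cutters, blue_pliers, yellow_driver from where it was at the start of the episode above 0.015 m).
It also fails if it takes over 67 s, if anything falls off the work surface, if the arm or the gripper's body presses on something with over 40 N, if the wrist force passes 120 N, or if a joint passes its speed limit or range.

## Working session

There is one attempt and no reset: what is moved stays moved. The work goes in short steps, each a Python script; the robot and the scene stay as the last script left them, time stands still between calls to the robot, and variables do not carry over. Pictures are saved under pics/ and viewed, at most 10 in all, crops included, and the job is handed in when it is done.

```bash
mkdir -p pics && ls && python3 - <<'E'
from cell import bot
import cv2
for n in ("top","side"):
    im=bot.camera(n); cv2.imwrite(f"pics/{n}0.png",cv2.resize(im[:,:,::-1],(800,600),interpolation=cv2.INTER_CUBIC))
    c=bot.calibration(n); print(n,c)
    for t in ["sorting_tray","gate_tab","nut_0","black_tape","parts_box"]:
        print(t,[(d["bbox"],round(d["confidence"],2)) for d in bot.search_frame(n,t)])
print(bot.read_tool_rot(),bot.read_clock())
E
```

```text
pics
top {'mtx': array([[355.27929323,   0.        , 255.94433115],
       [  0.        , 355.27929323, 189.9116653 ],
       [  0.        ,   0.        ,   1.        ]]), 'k1': -0.07861040589411367, 'extrinsics': array([[-0.02340149, -0.99953659, -0.01946751, -0.00321568],
       [-0.99769984,  0.02458882, -0.0631697 ,  0.52489095],
       [ 0.06361911,  0.01794447, -0.99781291,  0.9301992 ],
       [ 0.        ,  0.        ,  0.        ,  1.        ]])}
sorting_tray [([143.0, 139.1, 130.9, 100.9], 0.7)]
gate_tab [([225.0, 202.5, 5.2, 5.9], 0.61), ([258.4, 215.0, 4.3, 9.1], 0.58)]
nut_0 [([202.6, 176.4, 10.1, 14.3], 0.54), ([199.6, 202.1, 10.1, 8.2], 0.47)]
black_tape [([168.8, 151.1, 19.4, 17.2], 0.62)]
parts_box [([255.3, 193.9, 48.1, 61.4], 0.68), ([145.3, 139.0, 129.1, 97.0], 0.41)]
side {'mtx': array([[376.91935524,   0.        , 256.48286496],
       [  0.        , 376.91935524, 187.91492337],
       [  0.        ,   0.        ,   1.        ]]), 'k1': -0.04106613654643081, 'extrinsics': array([[ 0.99924873,  0.03621471, -0.0138013 , -0.51812906],
       [ 0.00698211, -0.51850739, -0.85504464,  0.07813038],
       [-0.03812127,  0.85430591, -0.5183707 ,  1.14333805],
       [ 0.        ,  0.        ,  0.        ,  1.        ]])}
sorting_tray [([214.2, 150.3, 70.6, 73.8], 0.92)]
gate_tab [([215.7, 179.4, 30.2, 15.3], 0.56)]
nut_0 [([257.3, 164.6, 7.8, 10.4], 0.51), ([239.6, 163.7, 12.0, 10.2], 0.45), ([241.4, 178.3, 8.1, 6.3], 0.4)]
black_tape [([271.9, 153.0, 12.1, 13.4], 0.5)]
parts_box [([195.4, 202.4, 61.1, 41.1], 0.71)]
[-6.94861204e-06  1.15159134e-01  9.93347056e-01 -1.27277876e-05] 0.6
```

```bash
python3 - <<'E'
from cell import bot
import cv2
t=bot.camera("top")[125:260,130:310,::-1]; cv2.imwrite("pics/a.png",cv2.resize(t,(800,600),interpolation=cv2.INTER_CUBIC))
s=bot.camera("side")[130:250,180:340,::-1]; cv2.imwrite("pics/b.png",cv2.resize(s,(800,600),interpolation=cv2.INTER_CUBIC))
E
```

```text
(no output)
```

View pics/a.png

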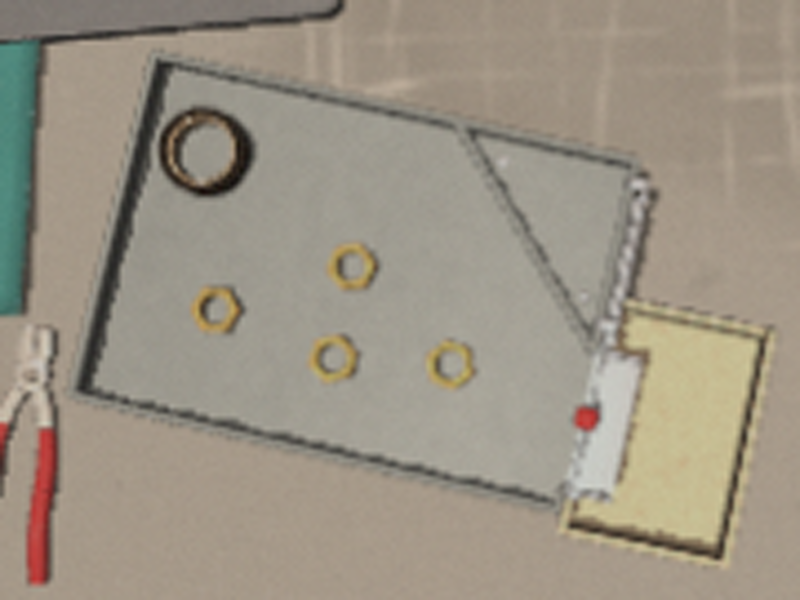

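View pics/b.png

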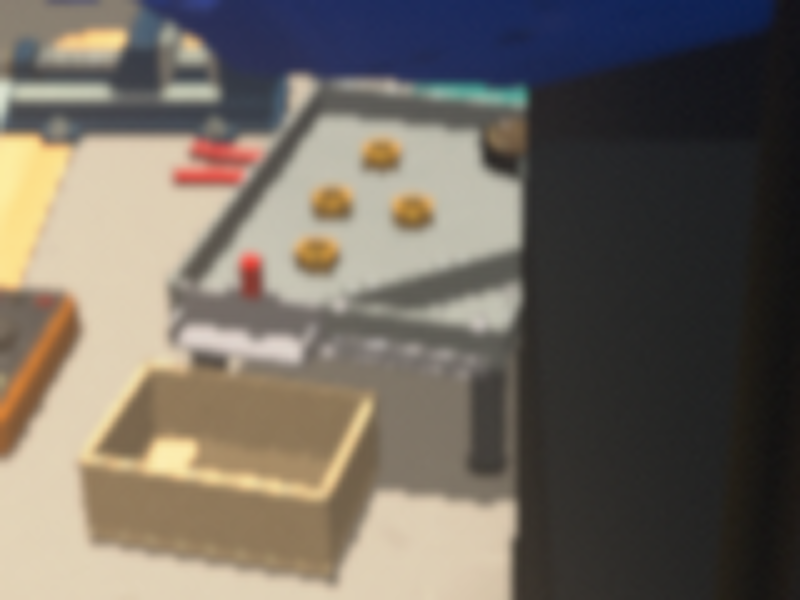

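View pics/top0.png

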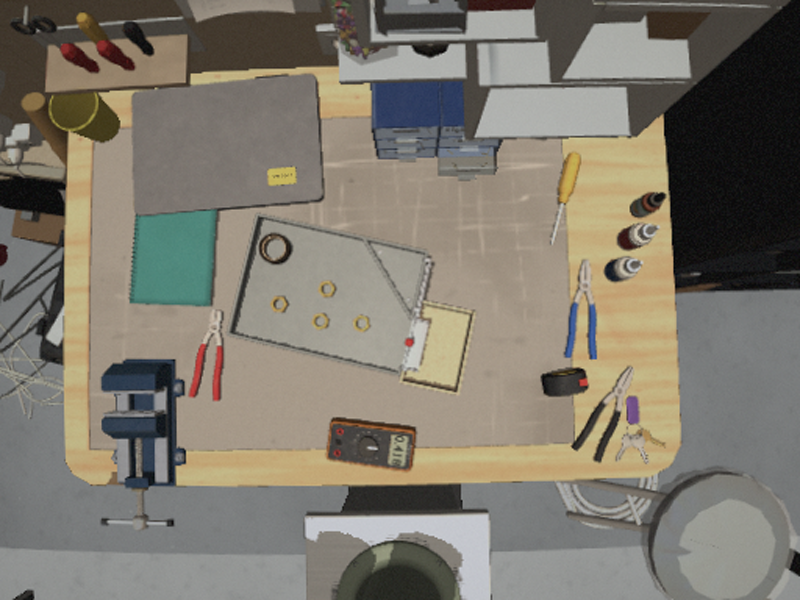

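The top crop shows the tray turned about -13°. Its outer rim corners are at crop px (152,55), (77,397), (563,508) and (640,160). The red tab top is at (587,418). The nuts are at (217,310), (352,267), (333,358) and (451,365), and the tape at (206,150). The side crop agrees: gate shut, box under the lip.

```bash
cat > h.py <<'E'
import numpy as np
from scipy.optimize import least_squares
from scipy.spatial.transform import Rotation as R
from cell import bot
import cv2
def crop2px(p): return np.array([130,125])+np.array(p)/(800/180)-0.5+0.5*180/800
def proj(P,name="top"):
    c=bot.calibration(name); p=(c["extrinsics"]@np.r_[P,1])[:3]; s=p[:2]/p[2]
    s=s*(1+c["k1"]*(s@s)); return c["mtx"][[0,1],[0,1]]*s+c["mtx"][:2,2]
def unproj(px,z,name="top"):
    return least_squares(lambda q:proj([q[0],q[1],z],name)-px,[0.5,0]).x
def fit(obs):
    pts=[(unproj(crop2px(p),z),t) for p,t,z in obs]
    f=lambda s:np.concatenate([w-tw(s,t) for w,t in pts])
    r=least_squares(f,[0.5,0.1,-0.2],loss="soft_l1",f_scale=0.003); return r.x,r.fun.reshape(-1,2)
def tw(s,t):
    c,n=np.cos(s[2]),np.sin(s[2]); return np.array([s[0]+c*t[0]-n*t[1],s[1]+n*t[0]+c*t[1]])
def wt(s,w):
    c,n=np.cos(s[2]),np.sin(s[2]); d=np.array(w)-s[:2]; return np.array([c*d[0]+n*d[1],-n*d[0]+c*d[1]])
def quat(a):
    "tool down, its y axis at world angle a (mod pi)"
    a0=R.from_quat(bot.read_tool_rot(),scalar_first=True).as_matrix()[:,1]
    y=np.array([np.cos(a),np.sin(a),0]); y=y if y@a0>0 else -y
    z=np.array([0,0,-1.]); return R.from_matrix(np.c_[np.cross(y,z),y,z]).as_quat(scalar_first=True)
E
python3 - <<'E'
from h import *
np.set_printoptions(precision=4,suppress=True)
obs=[((152,55),(.098,.138),.111),((77,397),(-.098,.138),.111),((563,508),(-.098,-.138),.111),((640,160),(.098,-.138),.111),
((587,418),(-.0475,-.1405),.134),((592,343),(-.01,-.135),.111),((466,130),(.095,-.035),.111)]
s,r=fit(obs); print(s,"\n",r); np.save("s.npy",s)
N=[wt(s,unproj(crop2px(p),.096)) for p in [(217,310),(352,267),(333,358),(451,365)]]
print(np.array(N)); np.save("n.npy",N)
print("tape",wt(s,unproj(crop2px((206,150)),.1)))
# check in side view: tab top, nuts
for p in [(-.0475,-.1405,.134)]+[(*n,.096) for n in N]:
    print((proj([*tw(s,p),p[2]],"side")-[180,130])*5)
E
```

```text
[ 0.5281  0.0942 -0.2401] 
 [[-0.002   0.0004]
 [ 0.0011 -0.0037]
 [ 0.0016  0.001 ]
 [-0.0022  0.0014]
 [ 0.0014  0.0013]
 [ 0.0035  0.0013]
 [-0.0048 -0.0052]]
[[-0.0333  0.0736]
 [ 0.006   0.0055]
 [-0.0452  0.0045]
 [-0.0349 -0.0599]]
tape [0.0519 0.0991]
[249.1872 258.0469]
[382.0704 150.2933]
[413.3247 206.4203]
[333.19   197.2513]
[317.7202 249.6605]
```

```bash
python3 - <<'E'
from h import *
np.set_printoptions(precision=4,suppress=True)
s=np.load("s.npy"); q=quat(s[2])
P=lambda x,y,z:[*tw(s,(x,y)),z]
bot.set_gripper(0.0)
bot.move_pose(P(-.088,-.1405,.19),q)
bot.move_linear(P(-.088,-.1405,.119),speed=.12)
print(bot.read_ft_force(),bot.read_clock())
hit=bot.move_linear(P(.035,-.1405,.119),speed=.08,until_force=8)
p=bot.read_position(); print(hit,wt(s,p[:2]),p,bot.read_ft_force(),bot.read_clock())
im=bot.camera("top")[125:260,130:310,::-1]; cv2.imwrite("pics/c.png",cv2.resize(im,(800,600),interpolation=cv2.INTER_CUBIC))
E
```

```text
[ 0.0686 -0.6871  0.0026] 4.7417
True [ 0.0077 -0.1408] [ 0.5021 -0.0445  0.1178] [-0.3356 -0.1873  0.8018] 5.8667
```

View pics/c.png

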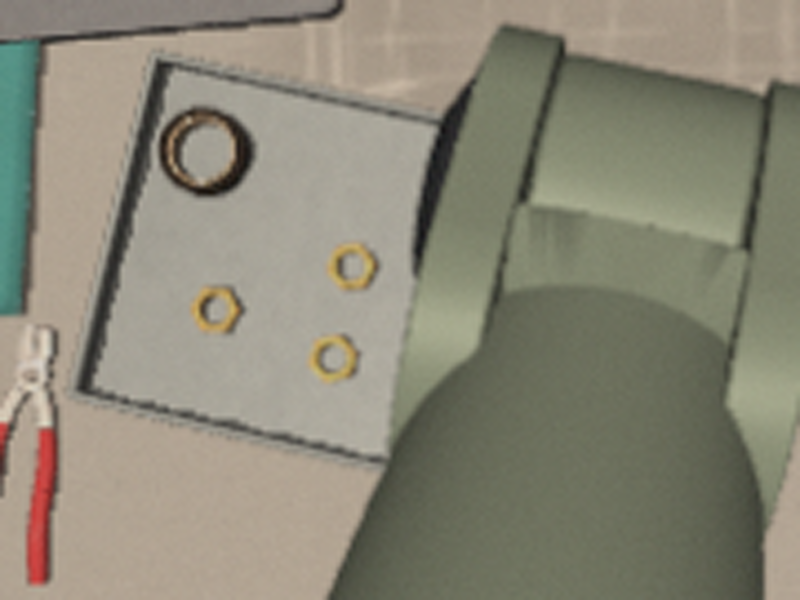

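```bash
cat >> h.py <<'E'
s=np.load("s.npy"); P=lambda x,y,z:[*tw(s,(x,y)),z]
END=np.array([-.0475,-.164])
def sweep(n,z=None,back=.036):
    n=np.array(n); d=END-n; d/=np.linalg.norm(d)
    a=s[2]+np.arctan2(d[1],d[0])+np.pi/2
    b=n-back*d; e=END+.002*d
    bot.move_pose(P(*b,.135),quat(a))
    if z is None:
        bot.move_linear(P(*b,.096),speed=.12)
        hit=bot.move_linear(P(*b,.076),speed=.03,until_force=3)
        z=bot.read_position()[2]+.002; print("deck touch",hit,z)
    bot.move_linear(P(*b,z),speed=.12)
    hit=bot.move_linear(P(*e,z),speed=.1,until_force=15)
    p=bot.read_position(); print("sweep",hit,wt(s,p[:2]),bot.read_ft_force())
    bot.move_linear([*p[:2],.135],speed=.15)
    print(bot.read_clock()); return z
E
python3 - <<'E'
from h import *
p=bot.read_position(); t=wt(s,p[:2])
bot.move_linear(P(t[0]-.01,t[1],.119),speed=.1)
bot.move_linear(P(t[0]-.01,t[1],.14),speed=.15)
bot.set_gripper(0.2)
n=np.load("n.npy")
sweep(n[3])
bot.move_pose(P(-.06,.0,.30),quat(s[2]))
for v,(a,b,c,d) in {"top":(125,260,130,310),"side":(130,250,180,340)}.items():
    im=bot.camera(v)[a:b,c:d,::-1]; cv2.imwrite(f"pics/d_{v}.png",cv2.resize(im,(800,600),interpolation=cv2.INTER_CUBIC))
E
```

```text
deck touch True 0.0882558843424161
sweep False [-0.04769946 -0.16562039] [ 0.57375835  0.30752546 -0.46934092]
10.5167
```

View pics/d_side.png

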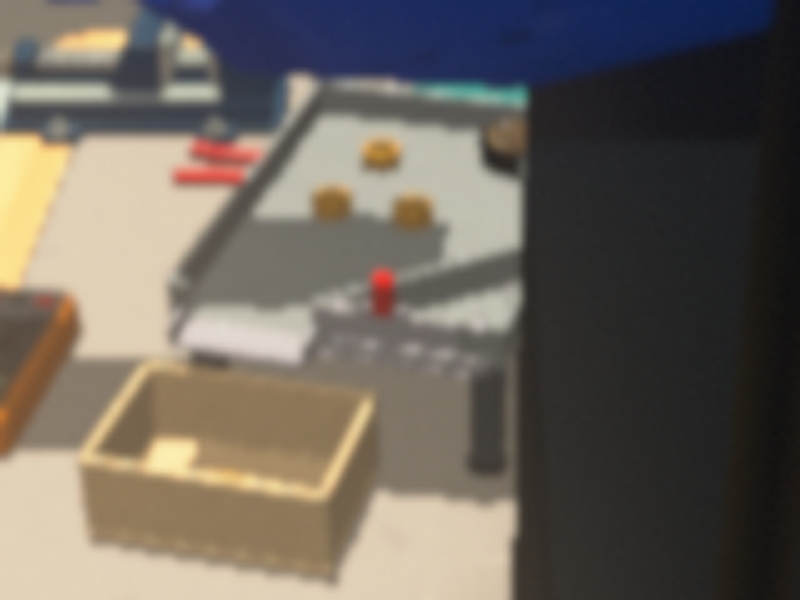

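```bash
python3 - <<'E'
import h
from h import *
for x in (.07,.078): print((proj(P(-.0475+x,-.1405,.134),"side")-[180,130])*5)
n=np.load("n.npy"); z=.0883
sweep(n[2],z)
h.END=np.array([-.053,-.164]); sweep(n[1],z)
h.END=END; sweep(n[0],z)
bot.move_pose(P(-.06,.0,.30),quat(s[2]))
im=bot.camera("side")[130:250,180:340,::-1]; cv2.imwrite(f"pics/e.png",cv2.resize(im,(800,600),interpolation=cv2.INTER_CUBIC))
E
```

```text
[372.16337009 274.45247531]
[386.48143536 276.36288302]
sweep False [-0.04758691 -0.16565987] [-0.29224659  0.7278602  -0.40982409]
15.4833
sweep False [-0.0535325  -0.16560777] [ 0.46952295 -0.36031928 -0.34617414]
19.675
sweep False [-0.04761343 -0.16577728] [ 0.48457934 -0.11733612  0.36213381]
24.65
```

View pics/e.png

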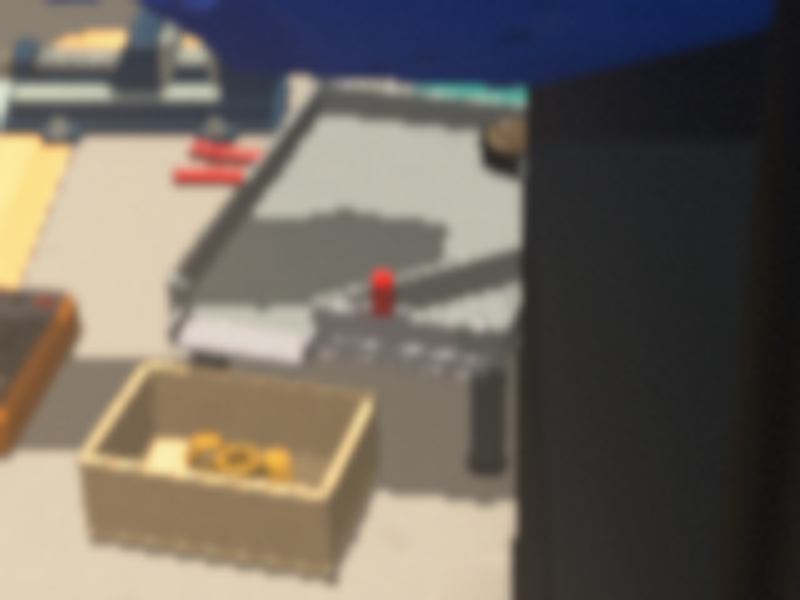

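The tray deck is clear, the gate is open (tab top at (382,271)), and at least three nuts show in the box near (240,458). Next I shut the gate and look again.

```bash
python3 - <<'E'
from h import *
bot.set_gripper(0.0)
bot.move_pose(P(.070,-.1405,.19),quat(s[2]))
bot.move_linear(P(.070,-.1405,.119),speed=.12)
hit=bot.move_linear(P(-.050,-.1405,.119),speed=.07,until_force=10)
p=bot.read_position(); t=wt(s,p[:2]); print(hit,t,bot.read_clock())
bot.move_linear(P(t[0]+.012,t[1],.119),speed=.1)
bot.move_linear(P(t[0]+.012,t[1],.2),speed=.15)
bot.move_pose(P(-.06,.16,.30),quat(s[2])); bot.wait(.3)
A=[cv2.resize(bot.camera(v)[a:b,c:d,::-1],(400,600),interpolation=cv2.INTER_CUBIC) for v,(a,b,c,d) in {"top":(170,260,250,310),"side":(150,250,190,290)}.items()]
A[1]=cv2.resize(A[1],(400,400)); A[1]=np.vstack([A[1],np.zeros((200,400,3),np.uint8)])
cv2.imwrite("pics/f.png",np.hstack(A)); print(bot.read_clock())
for v in ("top","side"): print([(d["bbox"],round(d["confidence"],2)) for d in bot.search_frame(v,"nut_0")])
for p in (0,.004): print((proj(P(-.0475+p,-.1405,.134),"side")-[190,150])*4)
E
```

```text
True [-0.03107118 -0.14022403] 28.8917
31.475
[([275.9, 218.5, 7.6, 8.5], 0.59), ([268.8, 223.3, 6.4, 7.2], 0.58), ([272.2, 206.4, 9.0, 6.4], 0.44)]
[([217.3, 214.7, 5.6, 9.9], 0.44), ([221.8, 220.9, 14.3, 5.2], 0.41)]
[159.34972305 126.4375499 ]
[164.88283449 127.17558587]
```

View pics/f.png

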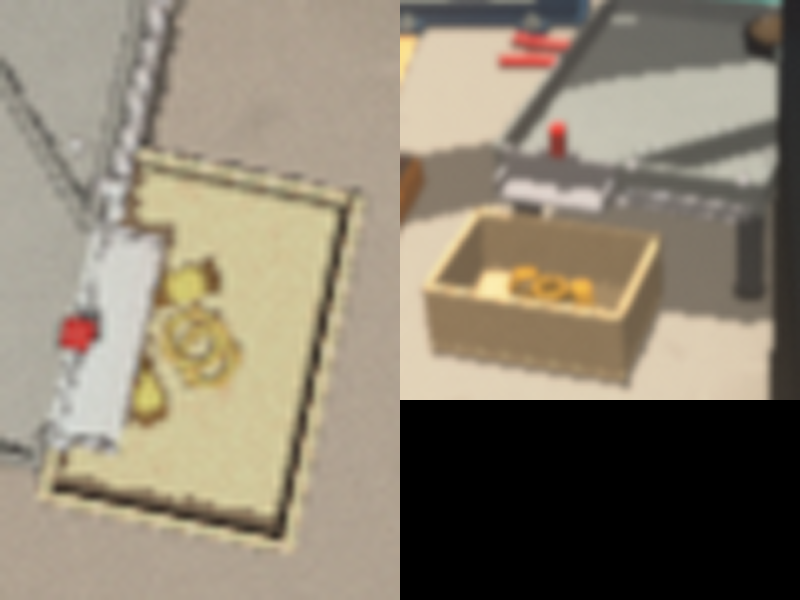

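```bash
python3 -c "
from cell import bot
print(bot.close_job(),bot.read_clock())"
```

```text
the job is handed in; nothing more can be done
the job is handed in; nothing more can be done
```

I handed the job in at about 32 s of robot time: the last pictures show all four nuts in the box, the gate pushed shut to its stop, and the tape and box left where they were (no verdict was returned).

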